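# Rock the sorter gate over and feed the white marble balls down the other chute

### The arm

A 7-joint arm with a two-finger parallel gripper is mounted at the origin on the work surface. World frame = base frame: x ahead of the robot, y to its left, z up, the work surface at z = 0. Lengths are in m, angles in degrees, forces in N, time in s.
With the tool pointing down it reaches from about 0.4 to 0.85 m from the base axis. Payload 4.5 kg.
Tool frame: the origin (TCP) lies midway between the tips of the shut fingers; the grasp point (between the pads) lies 19 mm behind it; z points along the fingers, y is the line along which they close (so a half turn about z gives the same grasp; the last joint's range is limited). The gripper opens to 88 mm and grips with 3 to 60 N. Pads are 18 mm wide; open, the fingers measure 123 mm over their backs; the gripper's body (75 mm by 187 mm) begins 45 mm behind the grasp point.
Start: joints at [72.754, 39.483, -11.15, 89.685, 9.013, 51.709, -12.324], TCP at [0.205, -0.59, 0.239] pointing down, gripper open.
Joint ranges: [-172.22, 172.22], [-26.19, 119.32], [-84.43, 86.54], [7.71, 146.69], [-57.33, 237.33], [2.42, 119.75], [-152.13, 152.13]. Speed limits (degrees/s): [147.25, 147.25, 180, 180, 180, 180, 180].

### API

Orientations are given as a 3x3 rotation matrix whose columns are the frame's x, y, z axes.
In Python, from workcell import state, camera, hand_in, regions_of gives the robot as it stands.
- The arm moves only by the tool apply_moves, never from a script. Its argument "plan" is a list of rows, each a list of 3 entries, a list of its own where there are three numbers: the turn, a rotation vector about the tool's x, y, z each as a share of 4 degrees, from -1 to 1, then the shift along the tool's x, y, z each as a share of 0.04 m, from -1 to 1, then the opening, from -1 (shut) to 1 (fully open). A call has 1 to 20 rows; each row shifts and turns the commanded pose from where the row before left it, along the tool's axes as they then stand; what a row does not reach is not made up. A row lasts 1/8 s, in which the tool goes at most 62.5 mm and 10.7 degrees, less where a joint would pass 70% of its speed; a pose out of reach is approached as far as the arm can. A call with a number of a shift or a turn outside -1 to 1 is refused whole. A call with a gripper value outside its range is refused whole. The fingers move at their own pace and stop on an object; "force" is the grip in N (left out, the last holds). Time passes only in rows, so rows that do not move let the fingers close. It gives the time, the measured TCP pose, the force, the opening and the grip force at its end, in the units of the state.
- state(): the state, without advancing time (a new reading comes with each control period).
- camera(name): name is "scene" or "top" or "wrist"; returns a dict with "img" (400x640x3 uint8, blue, green, red), "K" (3x3 intrinsics, pixels), "T" (4x4, takes a point from camera to world coordinates). Camera axes: x right, y up, looking along -z (the intrinsics and any distortion apply to the point x, -y, -z); pixel columns grow to the right and rows downward; lengths in m; the calibration is good to about 2 mm. The wrist camera is an equidistant fisheye: a pixel r from the principal point sees the ray r / f radians off the axis. A picture is of the moment at which its call begins. There is no depth.
- hand_in(): hands the job in; it is judged then, once.
Trained networks look in the newest picture that a camera, given by its name, has taken for a name from the list of things; names that differ only in an ending like _2 or _b are one class to them, and where a whole thing is asked for, a point or a joint stands for the part that bears it (a point fixed in the world has none). Each returns a list of dicts, best first, with "conf" (0 to 1); they miss things now and then, are a little off and sometimes report something else, mostly with a low value. They report only what shows in the picture. A call takes as long as a camera call. They do not tell look-alikes from the thing itself.
- regions_of(camera, query): "pixels" (400x640 bool, what is visible of it) and "rect" ([left, top, width, height] in pixels, round what is visible of it).
The state is a dict: "time_s": time; "q": joint angles; "qvel": joint speeds; "tau": joint torques, N m; "eef_pos": TCP position; "orientation": TCP orientation; "contact_force": force on the tool from outside, world axes, zero at the start; "torque": the same for the moment, N m; "finger_gap": finger opening in m; "grip_force": force on a finger pad.
Only numpy, scipy, OpenCV 4.12 (cv2) and the standard library are available. Lean on these libraries where they do the work, as an engineer would, in place of code of your own. Each camera call takes 0.05 s, during which the arm holds its last target. There are 200 camera calls.

### The job

The seesaw gate of the stone-ball sorter is still tipped to the left, red-sided chute: press its raised right paddle down until the gate is rocked fully over to its other stop. Then push the two white marble balls along the feed shelf with a fingertip so that they drop into the gate and roll by themselves down the right, white-sided chute to its bottom. Do not pick up or carry the balls, and leave the gate tipped over, the red balls in their chute and everything else on the bench where it is.

Things in the scene. Friction and masses are not known exactly. Their poses are not given: they have to be found in the camera images.
- sorter: Fixed plywood ball sorter, base 170 x 560 mm. Origin: bench top, under the gate's pivot. z up; x points from the feed shelf across the gate (roughly away from the robot, up to 17 degrees off); y to its left. The pivot axis runs along its x at y 0, z 125 mm. Beyond each gate end lies a 20 degree chute with an end wall: left (+y) red sides, right (-y) white sides, tops below z 130 mm.
- gate (a joint): Tilt (rad) of the blue seesaw gate, a trough 220 mm long (sorter y), 62 mm wide, pivoted at its middle. 0 level, negative left end down, positive right end down; stops at -0.21 and +0.21. Starts left end down. Pressing a paddle takes about 1.5 N; the stiff pivot stays where it is left. Its 45 mm high far wall stops balls pushed in from the shelf.
- paddle_right (a point): Centre of the upper face of the right orange paddle, a plate 50 (sorter x) x 70 (sorter y) x 6 mm on the far side of the gate's right end; turns with the gate. With the gate level it is at sorter x 54, y -80, z 173 mm; at the start raised to about z 189; with the gate fully over about z 155 and 27 mm further right than when raised. Free space above.
- paddle_left (a point): The same for the left orange paddle (sorter y +80 mm when level).
- shelf_lip (a point): Middle of the feed shelf's edge at the gate (sorter x -33, y 0, z 143 mm). The level shelf runs back to x -153, open at both ends, between guides 50 mm apart with tops at z 153 mm. Cross bars 2 mm proud keep each ball in its nest until pushed. A ball whose centre passes the lip drops 15 mm into the gate's middle and rolls on by itself.
- right_catch (a point): Centre of the lowest ball once at rest at the bottom of the right, white-sided chute, against its end wall (sorter x 0, y -250, z 55 mm). The chute is 48 mm wide inside; a second ball rests just above the first.
- white_front: Polished (slippery) white marble ball, 40 mm diameter, about 90 g, in the nest of the feed shelf nearer the gate (sorter x -62 mm). Origin at its centre (z 163 mm at the start); its axes turn as it rolls.
- white_rear: White marble ball, the same, in the nest farther from the gate (sorter x -106 mm), nearer the robot; 4 mm gap to the front ball. Pushing it towards the gate pushes the front ball ahead of it. Origin at its centre.
- red_low: Terracotta red ball, 40 mm, lying at the bottom of the left, red-sided chute. Origin at its centre. Leave alone.
- red_high: Terracotta red ball, 40 mm, lying just above the other one in the left chute. Origin at its centre. Leave alone.
- mallet: Hammer lying on the far side of the bench; bystander. Origin on its underside.
- chisel: Stone chisel with orange grip, 170 mm long, 20 mm thick, lying on the far side of the bench; bystander. Origin on its underside.
- brush: Dust brush lying near the robot on the right; bystander. Origin on its underside.
- bottle: Water bottle, 64 mm diameter, 190 mm high, standing on the left of the bench; bystander. Origin under its centre.
- offcut: Marble offcut 60 x 45 x 40 mm near the robot on the left; bystander. Origin under its centre.
- tape: Yellow tape measure 65 x 35 x 60 mm standing on the right of the bench; bystander. Origin under its centre.
Not all that is in view belongs to the job. Leave any green or pink look-alike of the white_front alone.

How it is judged (in metres and radians):
On the way, in this order (a step that is already met when the one before it is completed fails the run):
1. the gate is rocked fully over to the right, with both white balls still on the feed shelf (value of joint gate above 0.17 rad and x of each of white_front, white_rear in the frame of sorter below -0.033 m), for 0.2 s.
2. both white balls are in the right chute (y of white_front in the frame of sorter between -0.27 and -0.17 m and x of white_front in the frame of sorter between -0.03 and 0.03 m and height (world z) of each of white_front, white_rear below 0.09 m and y of white_rear in the frame of sorter between -0.27 and -0.17 m and x of white_rear in the frame of sorter between -0.03 and 0.03 m), for 0.1 s.
At the end, for the whole second after the job is handed in: The gate is tipped right (joint above 0.17 rad of 0.21), both white balls lie at rest (under 0.05 m/s) in the lower part of the right chute (sorter y -170 to -270 mm, within 30 mm of its middle line, centres below 90 mm), and the red balls and the bystanders are within 30 mm of where they were (all of step 2 and value of joint gate above 0.17 rad and linear speed of each of white_front, white_rear below 0.05 m/s and distance of each of red_low, red_high, mallet, chisel, brush, bottle, offcut, tape from where it was at the start of the episode below 0.03 m); the robot touches nothing.
It fails at once if a white ball is lifted off the feed shelf (height (world z) of any of white_front, white_rear above 0.19 m).
It fails at once if a white ball goes down the left chute or falls onto the bench or floor (y of any of white_front, white_rear in the frame of sorter above 0.09 m or height (world z) of any of white_front, white_rear below 0.035 m).
It fails at once if a white ball is carried or guided down by the fingers instead of rolling through the gate by itself ((contact force between the fingers and white_front above 0.3 N and (y of white_front in the frame of sorter above 0.04 m or y of white_front in the frame of sorter below -0.04 m)) or (contact force between the fingers and white_rear above 0.3 N and (y of white_rear in the frame of sorter above 0.04 m or y of white_rear in the frame of sorter below -0.04 m))).
It fails at once if a red ball is moved by more than 30 mm (distance of any of red_low, red_high from where it was at the start of the episode above 0.03 m).
It fails at once if a bystander on the bench is moved by more than 30 mm (distance of any of mallet, chisel, brush, bottle, offcut, tape from where it was at the start of the episode above 0.03 m).
It also fails if it takes over 43 s, if anything falls off the work surface, if the arm or the gripper's body presses on something with over 40 N, if the wrist force passes 120 N, or if a joint passes its speed limit or range.

## Working session

There is one attempt and no reset: what is moved stays moved. The work goes in short steps, Python scripts to look and compute and a tool call to move; the robot and the scene stay as the last step left them, time stands still between calls to the robot, and variables do not carry over. Pictures are saved under pics/ and viewed, at most 10 in all, crops included, and the job is handed in when it is done.

Besides the shell and the picture viewer there is one more tool, called after ">>>" by a JSON object that holds its "op" and its "data", one argument or row to a line. apply_moves: Moves the arm, as the interface text tells. Shift numbers are shares of 0.04 m and turn numbers shares of 4 degrees, none past 1 either way. Its arguments: {"type":"object","properties":{"plan":{"type":"array"},"force":{"type":"number"}},"required":["plan"]}

```bash
mkdir -p pics
cat > h.py <<'E'
import numpy as np, cv2
from workcell import state, camera, hand_in, regions_of
def pix2z(c,u,v,z):
    K,T=c["K"],c["T"]
    d=np.array([(u-K[0,2])/K[0,0],-(v-K[1,2])/K[1,1],-1.]); d=T[:3,:3]@d; o=T[:3,3]
    return o+d*(z-o[2])/d[2]
def proj(c,p):
    K,T=c["K"],c["T"]
    q=T[:3,:3].T@(np.asarray(p)-T[:3,3]); return K[0,2]+K[0,0]*q[0]/-q[2], K[1,2]+K[1,1]*-q[1]/-q[2]
E
python3 - <<'E'
from h import *
np.set_printoptions(precision=3,suppress=True)
s=state(); print(s["time_s"],s["eef_pos"],s["orientation"])
zs=dict(white_front=.163,white_rear=.163,paddle_right=.189,paddle_left=.157,red_low=.055,red_high=.07,bottle=.1,gate=.125,sorter=.1)
for n in ["top","scene"]:
    c=camera(n); cv2.imwrite(f"pics/{n}0.png",c["img"]); print(n,c["T"][:3,3], c["K"][0])
    for q,z in zs.items():
        for r in regions_of(n,q)[:4]:
            m=r["pixels"]; v,u=np.nonzero(m); 
            if len(u): print(q,round(r["conf"],2),r["rect"],u.mean().round(1),v.mean().round(1),pix2z(c,u.mean(),v.mean(),z))
E
```

```text
0.0 [ 0.205 -0.59   0.238] [[ 0.944  0.329 -0.001]
 [ 0.329 -0.944  0.002]
 [-0.    -0.002 -1.   ]]
top [0.431 0.021 1.262] [374.226   0.    323.439]
white_front 0.68 [319.5, 250.3, 15.5, 14.9] 326.3 256.1 [ 0.39  -0.006  0.163]
white_front 0.49 [336.6, 204.2, 14.4, 9.4] 343.3 208.0 [ 0.531 -0.056  0.163]
white_front 0.44 [348.3, 250.4, 10.0, 11.4] 351.8 254.2 [ 0.396 -0.08   0.163]
white_rear 0.19 [264.2, 206.5, 15.2, 11.6] 271.9 209.5 [0.525 0.155 0.163]
paddle_right 0.7 [290.5, 153.5, 87.6, 57.3] 334.3 182.8 [ 0.602 -0.028  0.189]
paddle_left 0.82 [296.4, 156.1, 78.7, 53.2] 335.9 182.9 [ 0.606 -0.034  0.157]
red_low 0.4 [259.7, 206.7, 10.0, 13.2] 261.2 212.7 [0.524 0.202 0.055]
red_high 0.73 [248.9, 152.9, 174.2, 98.5] 339.4 202.1 [ 0.558 -0.049  0.07 ]
bottle 0.85 [130.3, 202.2, 36.8, 17.6] 149.7 211.4 [0.523 0.539 0.1  ]
gate 0.57 [294.0, 153.8, 79.4, 54.6] 335.8 182.6 [ 0.612 -0.035  0.125]
gate 0.39 [128.0, 201.7, 40.3, 18.2] 150.2 211.7 [0.52  0.526 0.125]
sorter 0.8 [247.7, 154.7, 176.1, 99.1] 339.3 202.3 [ 0.554 -0.047  0.1  ]
scene [ 1.364 -0.558  0.954] [463.059   0.    319.906]
white_front 0.36 [277.1, 194.1, 91.0, 47.8] 317.2 218.7 [ 0.629 -0.056  0.163]
white_rear 0.74 [282.9, 188.1, 7.6, 9.0] 284.3 193.4 [ 0.491 -0.07   0.163]
paddle_right 0.56 [279.9, 195.0, 87.1, 49.0] 318.0 218.1 [ 0.652 -0.07   0.189]
paddle_left 0.26 [208.3, 180.2, 171.6, 141.3] 295.9 248.7 [ 0.683 -0.156  0.157]
red_low 0.17 [279.5, 195.8, 84.1, 45.6] 318.0 218.3 [0.529 0.015 0.055]
red_high 0.33 [208.6, 179.3, 174.1, 143.1] 295.9 248.7 [ 0.609 -0.113  0.07 ]
red_high 0.29 [161.5, 225.0, 59.0, 23.6] 194.5 236.0 [ 0.405 -0.314  0.07 ]
bottle 0.82 [433.9, 122.7, 23.4, 53.9] 445.2 153.2 [0.548 0.515 0.1  ]
bottle 0.19 [310.2, 287.0, 32.9, 49.1] 328.0 310.2 [ 0.84  -0.174  0.1  ]
gate 0.77 [275.3, 196.8, 87.7, 45.0] 317.1 218.3 [ 0.592 -0.031  0.125]
sorter 0.83 [208.8, 180.4, 171.5, 143.3] 295.8 248.7 [ 0.634 -0.128  0.1  ]
```

View pics/top0.png

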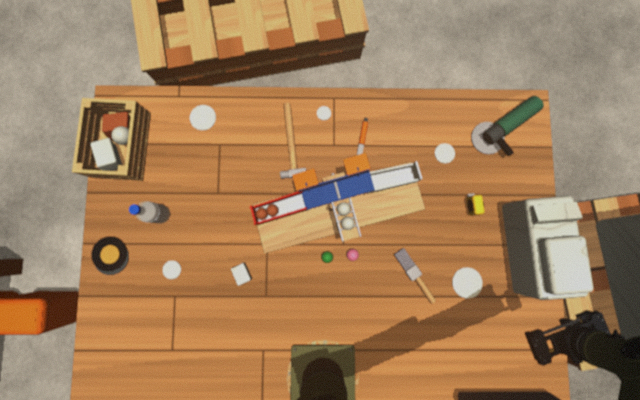

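View pics/scene0.png

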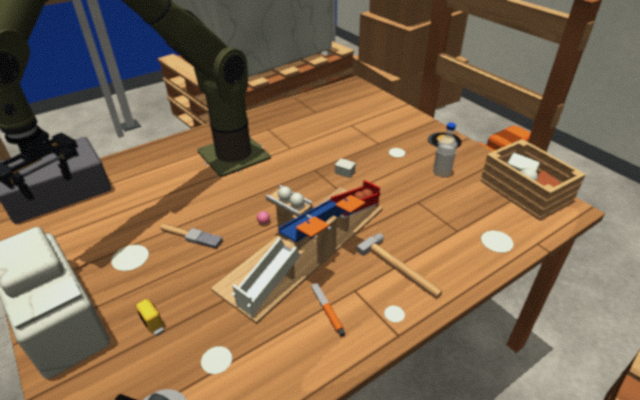

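The top view shows the sorter at about (338,200) px. The white balls are on the shelf at (344,209) and (348,222), and the green (327,257) and pink (352,255) look-alikes are on the bench. The raised right paddle is at (356,163). Next I'll crop in close and measure by colour.

Run:
```python
from h import *
np.set_printoptions(precision=3,suppress=True)
c=camera("top"); im=c["img"]; cv2.imwrite("pics/crop1.png",cv2.resize(im[145:265,240:430],None,fx=4.2,fy=4.2,interpolation=cv2.INTER_CUBIC))
hsv=cv2.cvtColor(im,cv2.COLOR_BGR2HSV)
def blobs(m,name,z,amin=15):
    n,l,st,ce=cv2.connectedComponentsWithStats(m.astype(np.uint8))
    for i in range(1,n):
        x,y,w,h,a=st[i]
        if a>=amin and 240<ce[i][0]<430 and 145<ce[i][1]<265: print(name,st[i],ce[i].round(1),pix2z(c,*ce[i],z))
H,S,V=[hsv[...,i].astype(int) for i in range(3)]
blobs((H>5)&(H<17)&(S>200)&(V>150),"orange",.175)
blobs((H>100)&(H<130)&(S>120),"blue",.14)
blobs(((H<6)|(H>174))&(S>150),"red",.08)
blobs((S<60)&(V>150),"white",.163)
```

```text
orange [294 170  22  18 160] [303.7 178.6] [0.616 0.062 0.175]
blue [338 173  35  25 583] [355. 185.] [ 0.603 -0.093  0.14 ]
blue [303 183  35  25 549] [319.6 195.3] [0.571 0.015 0.14 ]
red [250 191  56  33 214] [272.7 208.2] [0.536 0.162 0.08 ]
white [357 144   7  10  44] [359.9 148.8] [ 0.71  -0.106  0.163]
white [415 161   7  18  39] [418.3 169.7] [ 0.647 -0.281  0.163]
white [370 163  48  28 765] [392.4 177. ] [ 0.624 -0.203  0.163]
white [280 168  26   9 111] [291.1 172. ] [0.637 0.1   0.163]
white [335 183   6  15  37] [337.3 190.2] [ 0.583 -0.038  0.163]
white [274 194  32  22 386] [290.  204.1] [0.541 0.102 0.163]
white [339 198  22  38 310] [348.3 215.4] [ 0.509 -0.07   0.163]
white [332 202  12  39  97] [337.3 220.7] [ 0.493 -0.038  0.163]
white [263 205   5   4  15] [265.1 206.5] [0.534 0.175 0.163]
```

View pics/crop1.png

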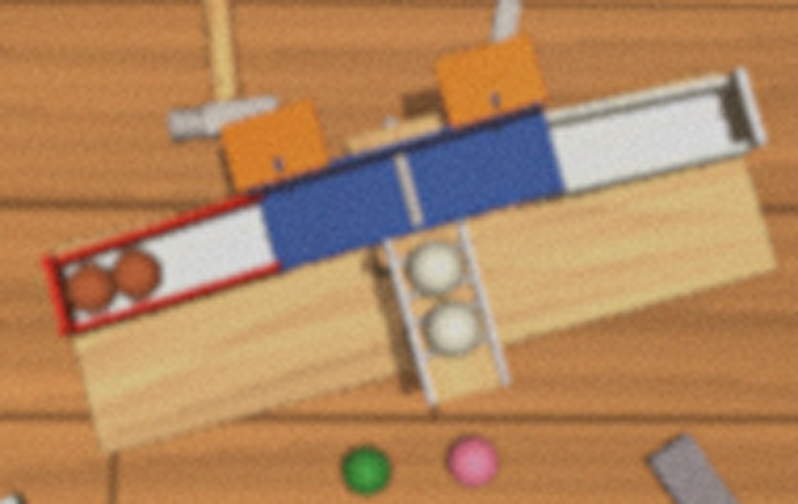

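The crop confirms the choice. Taking the balls between the shelf guides, the front white ball is at (343.8,208.6) and the rear at (347.4,223.3). Green and pink lie on the bench and are rejected. The raised right paddle's centre is at (357.1,164.5). Now I'll fit the sorter pose.

Run:
```python
from h import *
from scipy.optimize import least_squares
np.set_printoptions(precision=4,suppress=True)
c=camera("top")
cr=lambda x,y:(240+x/4.2,145+y/4.2)
P=[((-62,0,163),cr(436,267)),((-106,0,163),cr(451,329)),((54,-67,189),cr(492,82)),((54,88,155),cr(277,147)),((0,250,55),cr(90,288)),((0,213,68),cr(137,273))]
def R(a): return np.array([[np.cos(a),-np.sin(a),0],[np.sin(a),np.cos(a),0],[0,0,1]])
f=lambda p:np.concatenate([np.subtract(proj(c,R(p[2])@(np.array(s)/1e3)+[p[0],p[1],0]),uv) for s,uv in P])
r=least_squares(f,[.57,-.05,-.2],loss="soft_l1"); p=r.x; print(p,np.degrees(p[2])); print(f(p).reshape(-1,2))
W=lambda s:R(p[2])@(np.array(s)/1e3)+[p[0],p[1],0]
for n,s in dict(padR=(54,-67,189),padRover=(54,-90,155),front=(-62,0,163),rear=(-106,0,163),behind=(-155,0,163),lip=(-33,0,143),catch=(0,-250,55)).items(): print(n,W(s))
np.save("pose.npy",p)
```

```text
[ 0.5869 -0.0417  0.2611] 14.961716102401452
[[ 0.2399  0.6634]
 [ 0.5791  0.3476]
 [-0.7201 -0.105 ]
 [-0.5372 -0.4553]
 [ 0.4439 -0.379 ]
 [-0.0563 -0.0508]]
padR [ 0.6563 -0.0925  0.189 ]
padRover [ 0.6623 -0.1147  0.155 ]
front [ 0.527  -0.0577  0.163 ]
rear [ 0.4845 -0.069   0.163 ]
behind [ 0.4371 -0.0817  0.163 ]
lip [ 0.555  -0.0502  0.143 ]
catch [ 0.6514 -0.2832  0.055 ]
```

>>> {"op": "apply_moves", "data": {
  "plan": [
    [[0,0,1],[0,0,-0.3],-1],
    [[0,0,0],[1,-0.62,0],-1],
    [[0,0,0],[1,-0.62,0],-1],
    [[0,0,0],[1,-0.62,0],-1],
    [[0,0,0],[1,-0.62,0],-1],
    [[0,0,0],[1,-0.62,0],-1],
    [[0,0,0],[1,-0.62,0],-1],
    [[0,0,0],[1,-0.62,0],-1],
    [[0,0,0],[1,-0.62,0],-1],
    [[0,0,0],[1,-0.62,0],-1],
    [[0,0,0],[1,-0.62,0],-1],
    [[0,0,0],[1,-0.62,0],-1],
    [[0,0,0],[1,-0.62,0],-1],
    [[0,0,0],[0,0,0],-1]
  ]
}}

```text
time_s: 2.85
eef_pos: [0.5936, -0.172, 0.2506]
orientation: [[0.963, 0.269, 0.002], [0.269, -0.963, 0.003], [0.003, -0.002, -1.0]]
contact_force: [-0.2, -0.7, -0.5]
finger_gap: 0.0007
grip_force: 0.0
```

```bash
cat >> h.py <<'E'
np.set_printoptions(precision=4,suppress=True)
def rep():
    p=np.load("pose.npy"); s=state(); a=p[2]; d=s["eef_pos"][:2]-p[:2]; o=s["orientation"]
    print("t",s["time_s"],"sorter mm",np.round([1e3*(d[0]*np.cos(a)+d[1]*np.sin(a)),1e3*(-d[0]*np.sin(a)+d[1]*np.cos(a)),1e3*s["eef_pos"][2]],1),"yaw",np.degrees(np.arctan2(o[1,0],o[0,0])),"F",s["contact_force"],s["finger_gap"]); print(o)
E
python3 -c "from h import *;rep()"
```

```text
t 2.85 sorter mm [ -27.2 -127.7  250.6] yaw 15.622921907752376 F [-0.1975 -0.6788 -0.5012] 0.0006811340050558705
[[ 0.963   0.2693  0.0024]
 [ 0.2693 -0.963   0.0032]
 [ 0.0032 -0.0024 -1.    ]]
```

>>> {"op": "apply_moves", "data": {
  "plan": [
    [[0,0,0],[1,-0.6,0],-1],
    [[0,0,0],[1,-0.6,0],-1],
    [[0,0,0],[0,0,0.6],-1],
    [[0,0,0],[0,0,0.4],-1],
    [[0,0,0],[0,0,0],-1]
  ]
}}

```text
time_s: 3.48
eef_pos: [0.6535, -0.1117, 0.2093]
orientation: [[0.966, 0.26, -0.004], [0.26, -0.966, -0.001], [-0.004, -0.0, -1.0]]
contact_force: [-0.2, 0.6, -0.1]
finger_gap: 0.0004
grip_force: 0.0
```

Run:
```python
from h import *
rep(); c=camera("wrist"); cv2.imwrite("pics/w1.png",c["img"])
```

```text
t 3.475 sorter mm [ 46.3 -84.9 209.3] yaw 15.072409453348628 F [-0.1976  0.5887 -0.0808] 0.0004003436259418541
[[ 0.9656  0.26   -0.0039]
 [ 0.26   -0.9656 -0.0008]
 [-0.004  -0.0003 -1.    ]]
```

View pics/w1.png

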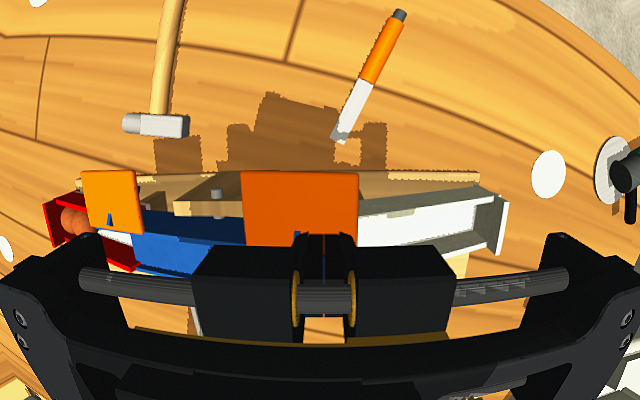

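The wrist view shows the shut fingertips at about (325,237), over the near edge of the raised right paddle (242–358, 171–246). I'll shift 10 mm outward and press.

>>> {"op": "apply_moves", "data": {
  "plan": [
    [[0,0,0],[0.25,0,0.1],-1],
    [[0,0,0],[0.05,0,0.25],-1],
    [[0,0,0],[0,0.05,0.25],-1],
    [[0,0,0],[0,0.05,0.25],-1],
    [[0,0,0],[0,0.05,0.25],-1],
    [[0,0,0],[0,0.05,0.2],-1],
    [[0,0,0],[0,0,0],-1]
  ]
}}

```text
time_s: 4.4
eef_pos: [0.6681, -0.1145, 0.1576]
orientation: [[0.965, 0.262, -0.002], [0.262, -0.965, 0.001], [-0.002, -0.001, -1.0]]
contact_force: [-0.3, 0.1, -0.4]
finger_gap: 0.0008
grip_force: 0.0
```

```bash
python3 -c "from h import *;rep()"
```

```text
t 4.4 sorter mm [ 59.7 -91.3 157.6] yaw 15.16044413688647 F [-0.309   0.1071 -0.4178] 0.0008241651075747314
[[ 0.9652  0.2615 -0.0024]
 [ 0.2615 -0.9652  0.0008]
 [-0.0021 -0.0014 -1.    ]]
```

>>> {"op": "apply_moves", "data": {
  "plan": [
    [[0,0,0],[0,0.03,0.1],-1],
    [[0,0,0],[0,0,0.1],-1],
    [[0,0,0],[0,0,0],-1]
  ]
}}

```text
time_s: 4.78
eef_pos: [0.6688, -0.1142, 0.1561]
orientation: [[0.965, 0.263, 0.0], [0.263, -0.965, 0.002], [0.001, -0.001, -1.0]]
contact_force: [-10.8, 1.9, 31.8]
finger_gap: 0.0001
grip_force: 15.0
```

Run:
```python
from h import *
rep(); c=camera("scene"); cv2.imwrite("pics/s2.png",cv2.resize(c["img"][140:330,190:410],None,fx=3,fy=3,interpolation=cv2.INTER_CUBIC))
```

```text
t 4.775 sorter mm [ 60.4 -91.2 156.1] yaw 15.224745250924503 F [-10.8202   1.8886  31.7816] 0.00014565439136616354
[[ 0.9649  0.2626  0.0002]
 [ 0.2626 -0.9649  0.0016]
 [ 0.0006 -0.0015 -1.    ]]
```

View pics/s2.png

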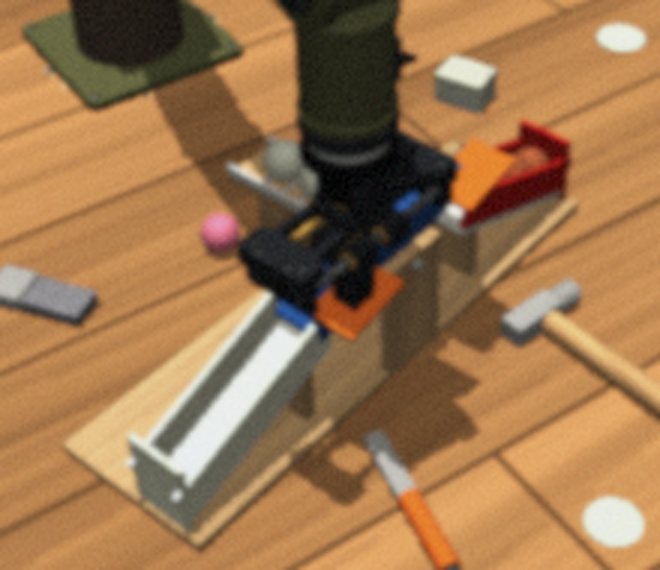

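The scene view shows the gate rocked right: its blue right end is down onto the white chute, and the force of 32 N means it is at the stop. The balls are still on the shelf. I'll lift off and move behind the rear ball.

>>> {"op": "apply_moves", "data": {
  "plan": [
    [[0,0,0],[0,0,-0.5],-1],
    [[0,0,0],[0,0,-1],-1],
    [[0,0,0],[0,0,-1],-1],
    [[0,0,0],[-1,-0.4,0],-1],
    [[0,0,0],[-1,-0.45,0],-1],
    [[0,0,0],[-1,-0.45,0],-1],
    [[0,0,0],[-1,-0.45,0],-1],
    [[0,0,0],[-1,-0.45,0],-1],
    [[0,0,0],[-0.4,0,0],-1],
    [[0,0,0],[0,0,0],-1],
    [[0,0,0],[0,0,0],-1]
  ]
}}

```text
time_s: 6.2
eef_pos: [0.439, -0.0869, 0.2508]
orientation: [[0.965, 0.263, 0.001], [0.263, -0.965, 0.0], [0.001, -0.0, -1.0]]
contact_force: [0.4, -0.0, 0.0]
finger_gap: 0.0006
grip_force: 0.0
```

Run:
```python
from h import *
rep(); c=camera("wrist"); cv2.imwrite("pics/w3.png",c["img"])
```

```text
t 6.2 sorter mm [-154.6   -5.5  250.8] yaw 15.222281633950358 F [ 0.3834 -0.0057  0.0446] 0.0006201542990094113
[[ 0.9649  0.2626  0.0014]
 [ 0.2626 -0.9649  0.0005]
 [ 0.0014 -0.0001 -1.    ]]
```

View pics/w3.png

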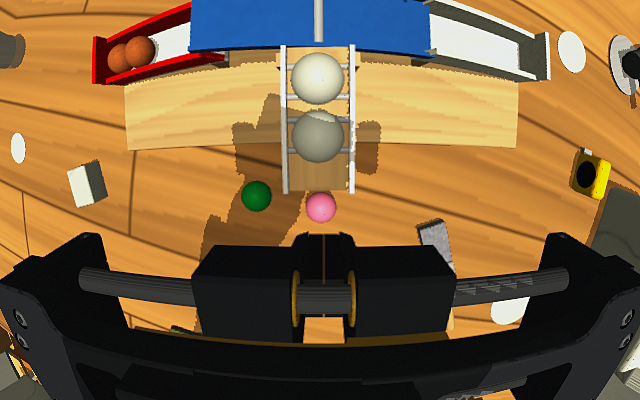

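The wrist view shows the white balls at (318,78) and (318,136) between the guides, with the fingertip seam at u≈324. That means the tool is about 5 mm too far right, which agrees with the fitted y of −5.5 mm. I'll correct that and descend behind the rear ball.

>>> {"op": "apply_moves", "data": {
  "plan": [
    [[0,0,0],[0,-0.13,0.6],-1],
    [[0,0,0],[0,0,0.8],-1],
    [[0,0,0],[0,0,0.6],-1],
    [[0,0,0],[0,0,0.3],-1],
    [[0,0,0],[0,0,0],-1],
    [[0,0,0],[0,0,0],-1]
  ]
}}

```text
time_s: 7.0
eef_pos: [0.4372, -0.0825, 0.1593]
orientation: [[0.965, 0.262, 0.001], [0.262, -0.965, -0.0], [0.001, 0.001, -1.0]]
contact_force: [1.0, -0.1, -0.3]
finger_gap: 0.0004
grip_force: 0.0
```

```bash
python3 -c "from h import *;rep()"
```

```text
t 7.0 sorter mm [-155.2   -0.8  159.3] yaw 15.183187094405412 F [ 1.0388 -0.1296 -0.3229] 0.00037753253077836557
[[ 0.9651  0.2619  0.0015]
 [ 0.2619 -0.9651 -0.0002]
 [ 0.0014  0.0006 -1.    ]]
```

>>> {"op": "apply_moves", "data": {
  "plan": [
    [[0,0,0],[0.12,0,0],-1],
    [[0,0,0],[0.12,0,0],-1],
    [[0,0,0],[0.12,0,0],-1],
    [[0,0,0],[0.12,0,0],-1],
    [[0,0,0],[0.12,0,0],-1],
    [[0,0,0],[0.12,0,0],-1],
    [[0,0,0],[0.12,0,0],-1],
    [[0,0,0],[0.12,0,0],-1],
    [[0,0,0],[0.12,0,0],-1],
    [[0,0,0],[0.12,0,0],-1],
    [[0,0,0],[0.12,0,0],-1],
    [[0,0,0],[0.12,0,0],-1],
    [[0,0,0],[0.12,0,0],-1],
    [[0,0,0],[0,0,0],-1]
  ]
}}

```text
time_s: 8.75
eef_pos: [0.4973, -0.0659, 0.1588]
orientation: [[0.965, 0.262, 0.001], [0.262, -0.965, 0.0], [0.001, 0.0, -1.0]]
contact_force: [-0.6, 0.4, 1.1]
finger_gap: 0.0011
grip_force: 0.0
```

Run:
```python
from h import *
rep(); c=camera("wrist"); cv2.imwrite("pics/w4.png",c["img"])
```

```text
t 8.75 sorter mm [-92.8  -0.3 158.8] yaw 15.201168415500932 F [-0.6354  0.3851  1.1467] 0.0010947664484846306
[[ 0.965   0.2622  0.0009]
 [ 0.2622 -0.965   0.0001]
 [ 0.0009  0.0002 -1.    ]]
```

View pics/w4.png

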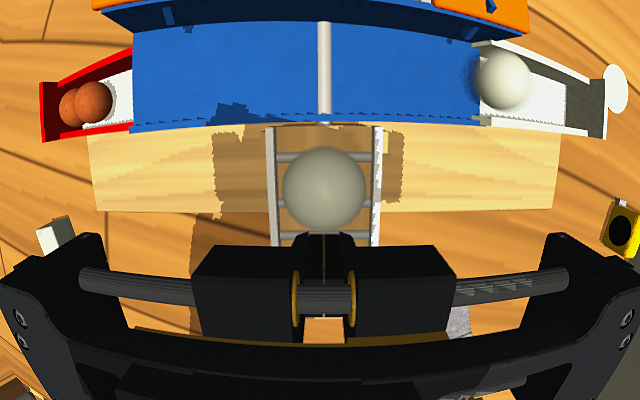

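The front ball is already rolling in the white chute at (503,80). The rear ball is in the front nest at (324,188), just ahead of the fingertip, so I'll keep pushing.

>>> {"op": "apply_moves", "data": {
  "plan": [
    [[0,0,0],[0.12,0,0],-1],
    [[0,0,0],[0.12,0,0],-1],
    [[0,0,0],[0.12,0,0],-1],
    [[0,0,0],[0.12,0,0],-1],
    [[0,0,0],[0.12,0,0],-1],
    [[0,0,0],[0.12,0,0],-1],
    [[0,0,0],[0.12,0,0],-1],
    [[0,0,0],[0.12,0,0],-1],
    [[0,0,0],[0,0,0],-1],
    [[0,0,0],[0,0,0],-1],
    [[0,0,0],[0,0,0],-1]
  ]
}}

```text
time_s: 10.18
eef_pos: [0.5335, -0.0562, 0.1587]
orientation: [[0.965, 0.262, -0.0], [0.262, -0.965, -0.0], [-0.0, 0.0, -1.0]]
contact_force: [0.4, -0.1, -0.7]
finger_gap: 0.0008
grip_force: 0.0
```

Run:
```python
from h import *
rep(); c=camera("wrist"); cv2.imwrite("pics/w5.png",c["img"])
```

```text
t 10.175 sorter mm [-55.3  -0.2 158.7] yaw 15.175536581422712 F [ 0.3806 -0.137  -0.7216] 0.0007627339705270359
[[ 0.9651  0.2618 -0.0002]
 [ 0.2618 -0.9651 -0.0001]
 [-0.0002  0.0001 -1.    ]]
```

View pics/w5.png

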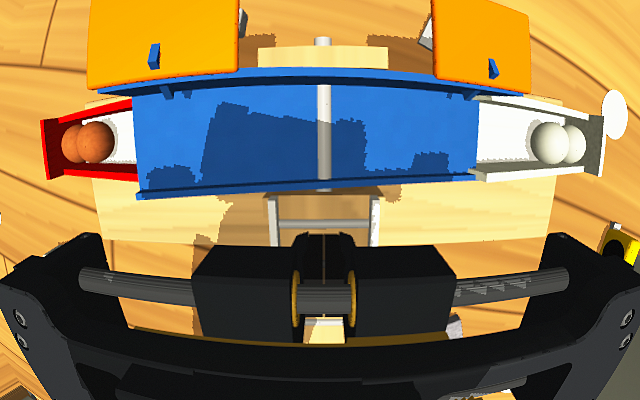

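Both white balls are at the bottom of the white chute, at (550,143) and (575,145), and the shelf is empty. The gate is still tipped right. I'll lift clear and hand in.

>>> {"op": "apply_moves", "data": {
  "plan": [
    [[0,0,0],[0,0,-0.5],-1],
    [[0,0,0],[0,0,-1],-1],
    [[0,0,0],[0,0,-1],-1],
    [[0,0,0],[0,0,0],-1],
    [[0,0,0],[0,0,0],-1],
    [[0,0,0],[0,0,0],-1],
    [[0,0,0],[0,0,0],-1],
    [[0,0,0],[0,0,0],-1]
  ]
}}

```text
time_s: 11.22
eef_pos: [0.5335, -0.056, 0.2582]
orientation: [[0.965, 0.262, -0.001], [0.262, -0.965, -0.0], [-0.001, -0.0, -1.0]]
contact_force: [0.3, 0.3, 0.5]
finger_gap: 0.0003
grip_force: 0.0
```

```bash
python3 -c "
from h import *
rep(); print(hand_in())"
```

```text
t 11.225 sorter mm [-55.3  -0.1 258.2] yaw 15.187690241914614 F [0.3247 0.2742 0.4532] 0.0003021737207222335
[[ 0.9651  0.262  -0.0011]
 [ 0.262  -0.9651 -0.    ]
 [-0.001  -0.0003 -1.    ]]
the job is handed in; nothing more can be done
None
```

I pressed the gate over to its right stop and pushed both white balls off the shelf; they rolled by themselves to the bottom of the white chute. I handed the job in at about 11 s; hand-in returned no verdict.

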